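# Slide the rod butt home and drop the gate bar

### The arm

A 6-joint arm with a two-finger parallel gripper is mounted at the origin on the work surface. World frame = base frame: x ahead of the robot, y to its left, z up, the work surface at z = 0. Lengths are in mm, angles in rad, forces in N, time in s.
With the tool pointing down it reaches from about 275 to 750 mm from the base axis. Payload 10.2 kg.
Tool frame: the origin (TCP) lies midway between the tips of the shut fingers; the grasp point (between the pads) lies 19 mm behind it; z points along the fingers, y is the direction in which the jaws open and shut (so a half turn about z gives the same grasp; the last joint's range is limited). The gripper opens to 85 mm and grips with 20 to 120 N. Pads are 22 mm wide; open, the fingers measure 114 mm over their backs; the gripper's body (76 mm by 85 mm) begins 54 mm behind the grasp point. The pads swing forward as they close: fully open they stand 13 mm farther back than shut.
Start: joints at [-1.398, 0.313, 1.498, -0, 1.331, -0.223], TCP at [202.4, -484.423, 231.294] pointing down, gripper open.
Joint ranges: [-2.94, 2.94], [-0.97, 2.17], [0.19, 2.56], [-1.23, 4.37], [0.02, 3.11], [-2.88, 2.88]. Speed limits (rad/s): [2.39, 2.39, 3.01, 3.14, 3.14, 3.14].

### API

Orientations are given as a unit quaternion [w, x, y, z].
In Python, from rig import sense, optics, ctrl gives the robot as it stands.
- The arm moves only by the tool play_rows, never from a script. Its argument "plan" is a list of rows, each a list of 7 numbers: the shift along the world's x, y, z in mm, then the turn, a rotation vector about the world's x, y, z in rad, then the opening, from -1 (shut) to 1 (fully open), so that 0 is half open. A call has 1 to 5 rows; each row shifts and turns the pose as measured when the row begins; what a row does not reach is not made up. A row lasts 1/12 s, in which the tool goes at most 41.7 mm and 7.16 degrees, less where a joint would pass 70% of its speed; a pose out of reach is approached as far as the arm can. A call is refused whole if a number of a shift passes 41.7 or a number of a turn 0.125, either way. A call with a gripper value outside its range is refused whole. The fingers move at their own pace and stop on an object; "grip_force" is the grip in N (left out, the last holds). Time passes only in rows, so rows that do not move let the fingers close. It gives the time, the measured TCP pose, the force and the opening at its end, in the units of the state.
- sense(): the state, without advancing time (a new reading comes with each control period).
- optics.capture(name): name is "scene" or "top"; returns a dict with "img" (400x640x3 uint8, blue, green, red), "fx", "fy", "cx", "cy" (pixels), "world_to_cam" (4x4, takes a point from world to camera coordinates). Camera axes: x right, y up, looking along -z (the intrinsics and any distortion apply to the point x, -y, -z); pixel columns grow to the right and rows downward; lengths in mm; the calibration is good to about 2 mm. A picture is of the moment at which its call begins. There is no depth.
- ctrl.finish_job(): hands the job in, once; it reports no verdict.
The state is a dict: "time_s": time; "joints": joint angles; "dq": joint speeds; "tau": joint torques, N m; "eef_pos": TCP position; "ee_rot": TCP orientation; "force": force on the tool from outside, world axes, zero at the start; "wrist_torque": the same for the moment, N m; "grip_width": opening from 0.0 (shut) to 1.0 (fully open).
Only numpy, scipy, OpenCV 4.12 (cv2) and the standard library are available. Lean on these libraries where they do the work, as an engineer would, in place of code of your own. Each camera call takes 0.05 s, during which the arm holds its last target. There are 200 camera calls.

### The job

One rod butt is still standing out on the bench: push it low on its rubber boot so that it slides, standing upright all the way, into the free bay of the rod-butt rack until it is home against the back board. Then push the raised oak gate bar over and down until it lies level over its peg and shuts the rack. Only push: do not pick anything up, and leave the rod butt already in the rack and the other tackle where they are.

Things in the scene. Friction and masses are not known exactly. Their poses are not given: they have to be found in the camera images.
- rod_butt: the loose rod butt to push, standing on the bench on the robot's side of the rack. Round about z: rubber boot 52 mm in diameter up to 60 mm, aluminium tube 26 mm up to 115, cork grip 32 mm up to 195, ferrule 28 mm up to 217, cap to 225 mm. 0.3 to 0.5 kg. Origin: centre of its underside; z up. Friction on the bench 0.5 to 0.7: pushed higher than about 35 mm above the bench it may tip
- rack: fixed pine rack. Origin: bench height, middle of the back board's robot-side face; x away from the robot, y left, z up. Back board from y = -108 to +140 mm, 75 high. Two bays open to -x, 72 mm wide, centred at y = +42 and -42 mm, the bench their floor. Divider 12 mm thick, 50 high; end blocks from y = -78 to -108 and +78 to +140 mm, 70 high; all reach from x = 0 to -45 mm
- free_bay: where the butt shall stand in the free bay: a flat cork disc 50 mm in diameter on the bench (under 1 mm thick, no obstacle). Origin: its centre, at rack x = -26 mm (a butt's boot there touches the back board), y = +42 or -42 mm (it varies which bay is free); axes as the rack's
- parked_butt: an identical rod butt already standing in the rack's other bay; to be left alone. Origin: centre of its underside
- gate_pivot (a point): pivot of the gate bar, in front of the rack's left (+y) end block: rack x = -68, y = +125, z = 55 mm. The bar turns about the rack's x direction through this point
- gate_end (a point): on the gate bar's upper face (upper when shut), 218 mm along the bar from the pivot and 10 mm off its centre line. The oak bar is 16 mm thick (rack x), 20 mm deep and ends 247 mm from the pivot. Shut, it points to rack -y, fills rack x = -60 to -76 mm, z = 45 to 65 mm, and this point is at x = -68, y = -93, z = 65 mm, above the peg
- gate (a joint): angle of the gate bar: 0 = shut, level over the peg (a stop); 1.57 = straight up; at the start 1.7 to 2.0, leaning outward past upright (to rack +y; stop at 2.1). Stiff hinge: it stays where left and takes 1 to 2 N at the bar's end to move
- bait_tin: bystander: dented round aluminium bait tin, 94 mm in diameter, 74 mm high. Origin: centre of its underside
- weight1: bystander: lead cannonball trolling weight, 54 mm in diameter, 65 mm high with its loop. Origin: centre of its underside
- weight2: bystander: a second such weight. Origin: centre of its underside
- marlinspike: bystander: horn-handled steel marlinspike, 230 mm long, 24 mm thick, lying along its x axis. Origin: on the bench, under the joint of handle and spike
- diving_plug: bystander: red wooden diving plug, 100 mm long, 30 mm thick, lying along its x axis. Origin: centre of its underside
- oil_bottle: bystander: amber glass oil bottle, 60 mm in diameter, 170 mm high. Origin: centre of its underside

How it is judged (in metres and radians):
On the way, in this order (a step that is already met when the one before it is completed fails the run):
1. the rod butt stands upright in the free bay, home against the back board, the gate bar still up (x of rod_butt in the frame of rack above -0.036 m and horizontal distance between rod_butt and free_bay below 0.018 m and angle between rod_butt's own z axis and vertical below 0.06 rad and linear speed of rod_butt below 0.02 m/s and value of joint gate above 1 rad), for 0.2 s.
2. the gate bar lies shut over its peg (value of joint gate below 0.06 rad), for 0.2 s.
At the end, for the whole second after the job is handed in: The rod butt stands upright and at rest in the free bay, its boot within 10 mm of the back board and its centre within 18 mm of the bay's disc; the gate bar is shut to within 0.06 rad; the parked butt is within 20 mm of where it was and upright (x of rod_butt in the frame of rack above -0.036 m and horizontal distance between rod_butt and free_bay below 0.018 m and angle between each of rod_butt, parked_butt's own z axis and vertical below 0.06 rad and linear speed of rod_butt below 0.02 m/s and value of joint gate below 0.06 rad and distance of parked_butt from where it was at the start of the episode below 0.02 m); the robot touches nothing.
It fails at once if the rod butt is tipped by more than 0.2 rad (angle between rod_butt's own z axis and vertical above 0.2 rad).
It fails at once if the rod butt is lifted (height (world z) of rod_butt above 0.012 m).
It fails at once if the parked butt is knocked over, lifted or moved more than 30 mm (distance of parked_butt from where it was at the start of the episode above 0.03 m or angle between parked_butt's own z axis and vertical above 0.2 rad).
It fails at once if another piece of tackle is moved more than 25 mm (distance of any of bait_tin, weight1, weight2, marlinspike, diving_plug, oil_bottle from where it was at the start of the episode above 0.025 m).
It also fails if it takes over 67 s, if anything falls off the work surface, if the arm or the gripper's body presses on something with over 40 N, if the wrist force passes 120 N, or if a joint passes its speed limit or range.

## Working session

There is one attempt and no reset: what is moved stays moved. The work goes in short steps, Python scripts to look and compute and a tool call to move; the robot and the scene stay as the last step left them, time stands still between calls to the robot, and variables do not carry over. Pictures are saved under pics/ and viewed, about 8 in all and at most 12, crops included, and the job is handed in when it is done.

Besides the shell and the picture viewer there is one more tool, called by a JSON object that holds its "api" and its "payload". play_rows: Moves the arm, as the interface text tells. Its arguments: {"type":"object","properties":{"plan":{"type":"array"},"grip_force":{"type":"number"}},"required":["plan"]}

```bash
mkdir -p pics
cat > h.py <<'E'
import numpy as np, cv2
from rig import sense, optics, ctrl
def cap(n,f):
    c=optics.capture(n); cv2.imwrite('pics/'+f+'.png',c['img']); np.savez('pics/'+f+'.npz',**{k:c[k] for k in c}); return c
def ray(c,u,v):
    M=np.array(c['world_to_cam']); R=M[:3,:3]; t=M[:3,3]
    d=np.array([(u-c['cx'])/c['fx'],-(v-c['cy'])/c['fy'],-1.])
    return -R.T@t, R.T@d
def onz(c,u,v,z):
    o,d=ray(c,u,v); return o+d*(z-o[2])/d[2]
def proj(c,p):
    q=np.array(c['world_to_cam'])@np.append(p,1); return c['cx']+c['fx']*q[0]/-q[2], c['cy']+c['fy']*q[1]/q[2]
def load(f): 
    d=np.load('pics/'+f+'.npz',allow_pickle=True); return {k:d[k] for k in d}
E
python3 - <<'E'
from h import *
for n in('scene','top'):
    c=cap(n,n+'0'); print({k:(v if k!='img' else 0) for k,v in c.items()}, ray(c,320,200)[0])
s=sense(); print(s)
E
```

```text
{'img': 0, 'fx': 492.6987539606282, 'fy': 492.6987539606282, 'cx': 321.8764391013152, 'cy': 200.88271133386294, 'world_to_cam': array([[ 4.77274304e-01,  8.78558348e-01,  1.85598509e-02,
        -2.77977247e+02],
       [-4.98674191e-01,  2.53391997e-01,  8.28924935e-01,
         2.18185724e+02],
       [ 7.23556003e-01, -4.04879890e-01,  5.59051862e-01,
        -1.90654915e+03],
       [ 0.00000000e+00,  0.00000000e+00,  0.00000000e+00,
         1.00000000e+00]])} [1620.97007068 -582.99069568  890.15948243]
{'img': 0, 'fx': 461.6083031858446, 'fy': 461.6083031858446, 'cx': 315.07090309297666, 'cy': 199.09968232442674, 'world_to_cam': array([[ 2.81480207e-02, -9.99603190e-01, -1.07323885e-03,
         6.79068592e+00],
       [ 9.93069767e-01,  2.78414527e-02,  1.14180956e-01,
        -5.53106865e+02],
       [-1.14105768e-01, -4.27976898e-03,  9.93459389e-01,
        -1.27206855e+03],
       [ 0.00000000e+00,  0.00000000e+00,  0.00000000e+00,
         1.00000000e+00]])} [ 403.93220298   16.74313042 1326.91000553]
{'time_s': 0.1, 'joints': array([-1.39835963e+00,  3.13362501e-01,  1.49833294e+00,  7.66652177e-06,
        1.33096882e+00, -2.23404293e-01]), 'dq': array([-9.34865650e-04, -1.55187091e-03, -1.87136761e-03, -5.53032398e-05,
       -1.46240902e-04,  7.59763509e-04]), 'tau': array([ 2.13878928e-03, -4.12902224e+01, -2.60140800e+01, -2.36437663e-04,
        3.04632107e-03,  4.47867919e-06]), 'eef_pos': array([ 202.38295961, -484.19385856,  230.8190436 ]), 'ee_rot': array([-5.35532160e-04,  9.80477631e-01,  1.96629927e-01,  1.73746177e-05]), 'force': array([-1.00949736,  0.53447487,  0.67443033]), 'wrist_torque': array([ 0.01595771, -0.0110012 ,  0.00947662]), 'grip_width': 1.0026548032884692}
```

View pics/scene0.png

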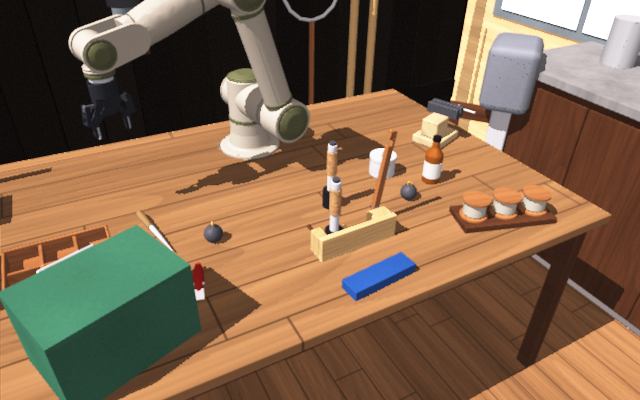

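View pics/top0.png

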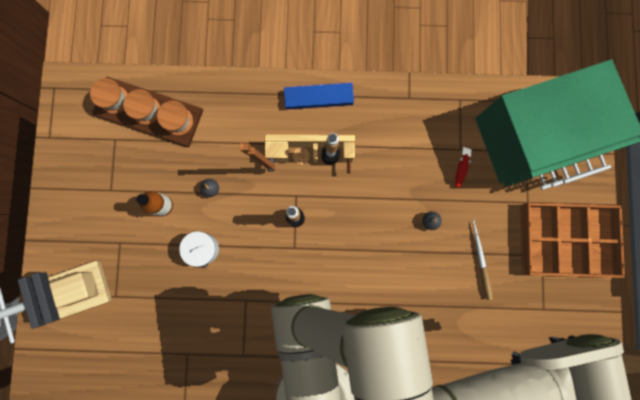

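The loose butt stands near top px (294,215). The parked butt is in the right bay at (331,148), so the left bay is free. The gate leans left around (258,156). I'll zoom in on both views.

Run:
```python
from h import *
c=load('top0')['img'][120:240,225:385]; a=cv2.resize(c,None,fx=5,fy=5,interpolation=cv2.INTER_CUBIC)
cv2.imwrite('pics/topz.png',a)
c=load('scene0')['img'][120:270,295:455]; cv2.imwrite('pics/scz.png',cv2.resize(c,None,fx=4,fy=4,interpolation=cv2.INTER_CUBIC))
```

```text
(no output)
```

View pics/topz.png

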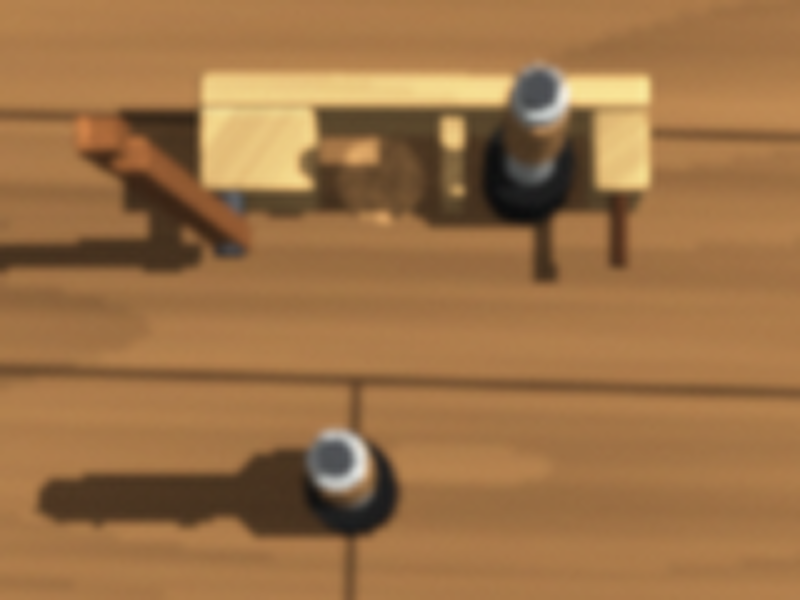

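View pics/scz.png

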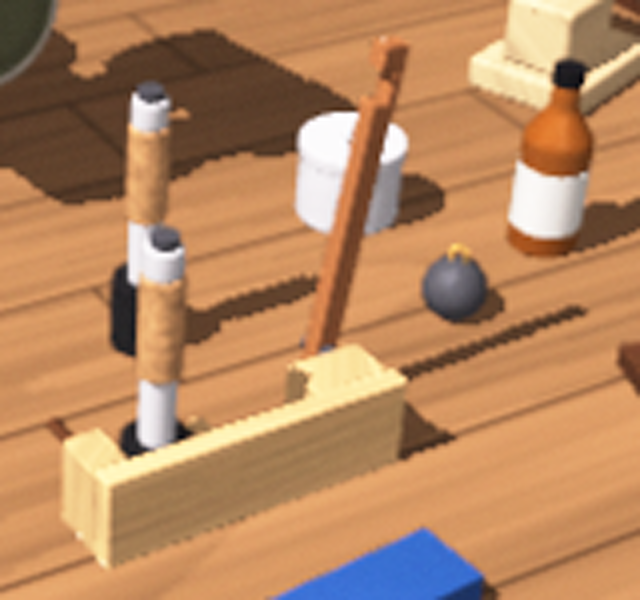

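Run:
```python
from h import *
c=load('top0'); s=load('scene0')
T=lambda U,V,z: onz(c,(U+.5)/5-.5+225,(V+.5)/5-.5+120,z)
S=lambda U,V:((U+.5)/4-.5+295,(V+.5)/4-.5+120)
P=lambda n,*a: print(n,np.round(T(*a),1))
P('loose cap',335,459,225);P('parked cap',539,88,225);P('disc',379,177,0)
P('bbL rs',203,107,75);P('bbR rs',650,107,75)
P('blkL front L',203,190,70);P('blkR front R',650,190,70);P('blkL frontR',314,190,70)
P('loose bottom edge',350,535,0)
def two(n,U,V,a,b):
    o1,d1=ray(c,(U+.5)/5-.5+225,(V+.5)/5-.5+120); o2,d2=ray(s,*S(a,b))
    t=np.linalg.lstsq(np.c_[d1,-d2],o2-o1,rcond=None)[0]; p,q=o1+d1*t[0],o2+d2*t[1]
    print(n,np.round((p+q)/2,1),'gap',round(np.linalg.norm(p-q),1))
two('loose cap',335,459,151,91);two('parked cap',539,88,165,238)
two('gate tip far/top',98,133,390,46)
# boundary of other tackle
for n,(u,v,z) in dict(tin=(199,249,74),w1=(208,187,30),w2=(431,220,30),spike=(480,250,10),plug=(463,168,15),bottle=(150,202,170)).items(): print(n,np.round(onz(c,u,v,z),0))
```

```text
loose cap [499.3  76.9 225. ]
parked cap [683.7 -16.5 225. ]
disc [685.  69.   0.]
bbL rs [705.8 164.8  75. ]
bbR rs [712.7 -82.7  75. ]
blkL front L [660.1 163.5  70. ]
blkR front R [667. -84.  70.]
blkL frontR [661.8 102.   70. ]
loose bottom edge [475.2  79.    0. ]
loose cap [499.2  76.5 221.8] gap 1.3
parked cap [684.  -17.4 221.9] gap 1.9
gate tip far/top [638.3 184.8 295.9] gap 2.9
tin [404. 332.  74.]
w1 [579. 327.  30.]
w2 [ 503. -305.   30.]
spike [ 423. -449.   10.]
plug [ 657. -401.   15.]
bottle [518. 438. 170.]
```

{"api": "play_rows", "payload": {"plan": [[15,40,0,0,0,-0.08,-0.3],[15,40,0,0,0,-0.08,-0.3],[15,40,0,0,0,-0.08,-0.3],[15,40,0,0,0,-0.08,-0.3],[15,40,0,0,0,-0.07,-0.3]]}}

```text
time_s: 0.52
eef_pos: [272.8, -288.9, 227.2]
ee_rot: [-0.003, 1.0, -0.009, -0.001]
force: [0.5, -0.3, -0.1]
grip_width: 0.348
```

{"api": "play_rows", "payload": {"plan": [[15,40,0,0,-0.1,0,-0.3],[15,40,0,0,-0.1,0,-0.3],[15,40,0,0,-0.1,0,-0.3],[15,40,0,0,-0.1,0,-0.3],[15,40,0,0,-0.1,0,-0.3]]}}

```text
time_s: 0.93
eef_pos: [345.6, -94.2, 226.9]
ee_rot: [-0.006, 0.967, -0.011, 0.256]
force: [1.2, 1.1, 0.7]
grip_width: 0.347
```

{"api": "play_rows", "payload": {"plan": [[18,35,-10,0,0,0.01,-0.3],[18,35,-10,0,0,0.01,-0.3],[18,35,-10,0.01,0,0.01,-0.3],[18,35,-10,0,0,0,-0.3],[18,33,-10,0,0,0,-0.3]]}}

```text
time_s: 1.35
eef_pos: [422.9, 59.3, 184.6]
ee_rot: [-0.012, 0.965, -0.002, 0.261]
force: [1.1, -2.7, 0.6]
grip_width: 0.35
```

{"api": "play_rows", "payload": {"plan": [[0,0,-30,0,0,0,-0.3],[0,0,-30,0,0,0,-0.3],[0,0,-30,0,0,0,-0.3],[0,0,-20,0,0,0,-0.3],[0,0,0,0,0,0,-0.3]]}}

```text
time_s: 1.77
eef_pos: [422.4, 70.6, 74.3]
ee_rot: [-0.015, 0.965, 0.004, 0.261]
force: [-0.6, 0.0, 0.4]
grip_width: 0.352
```

Run:
```python
from h import *
from scipy.spatial.transform import Rotation as R
s=sense(); q=s['ee_rot']; print(s['eef_pos'],s['joints'],R.from_quat(np.roll(q,-1)).as_matrix().round(3))
```

```text
[422.44802913  70.57704391  74.28324205] [-0.18748042  0.15518964  2.3369384   0.75143932  0.1833522   0.66472085] [[ 0.864  0.016  0.503]
 [ 0.    -1.     0.031]
 [ 0.503 -0.027 -0.864]]
```

{"api": "play_rows", "payload": {"plan": [[0,2,-10,-0.015,0.04,0,-0.3],[0,2,-10,-0.01,0.04,0,-0.3],[0,2,-10,0,0,0,-0.3],[0,0,-10,0,0,0,-0.3],[0,0,-5,0,0,0,-0.3]]}}

```text
time_s: 2.18
eef_pos: [424.3, 75.5, 32.9]
ee_rot: [-0.003, 0.974, 0.006, 0.224]
force: [-0.1, -1.1, 0.8]
grip_width: 0.349
```

```bash
cat > st.py <<'E'
from h import *
from scipy.spatial.transform import Rotation as R
s=sense(); q=s['ee_rot']; print(s['time_s'],s['eef_pos'],s['force'],s['joints'].round(2),R.from_quat(np.roll(q,-1)).as_matrix().round(3))
E
python3 st.py; python3 -c "
from h import *
c=cap('scene','s1'); a=c['img'][110:240,270:430]; cv2.imwrite('pics/s1z.png',cv2.resize(a,None,fx=4,fy=4,interpolation=cv2.INTER_CUBIC))"
```

```text
2.1833 [424.28144187  75.49837432  32.94610474] [-0.14723122 -1.14977165  0.82363102] [-0.14  0.29  2.3   0.6   0.12  0.84] [[ 0.899  0.013  0.437]
 [ 0.01  -1.     0.008]
 [ 0.437 -0.002 -0.899]]
```

View pics/s1z.png

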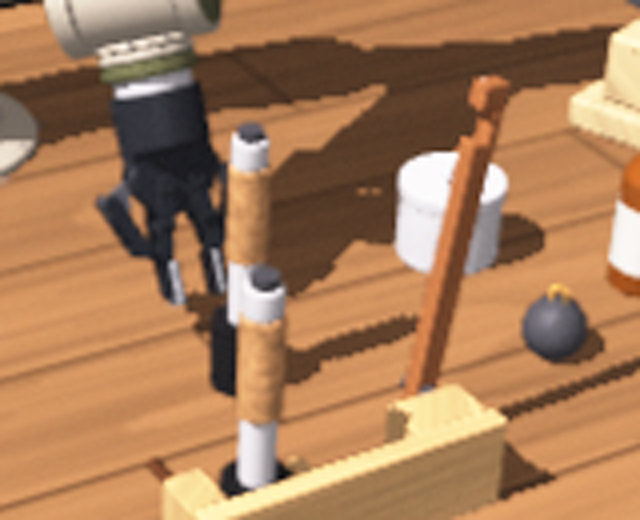

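The gripper is behind the butt with its two fingers straddling the line. Next I go forward a little and down.

{"api": "play_rows", "payload": {"plan": [[8,1,0,0,0,0,-0.3],[8,1,0,0,0,0,-0.3],[4,0,-6,0,0,0,-0.3],[0,0,-7,0,0,0,-0.3],[0,0,-5,0,0,0,-0.3]]}}

```text
time_s: 2.65
eef_pos: [448.2, 76.9, 19.9]
ee_rot: [-0.003, 0.974, 0.005, 0.228]
force: [0.3, -0.4, 0.4]
grip_width: 0.35
```

```bash
python3 st.py
```

```text
2.65 [448.17838931  76.94381677  19.91094547] [ 0.3300349  -0.4193448   0.40859273] [-0.13  0.36  2.25  0.72  0.1   0.74] [[ 0.896  0.011  0.444]
 [ 0.009 -1.     0.008]
 [ 0.444 -0.003 -0.896]]
```

{"api": "play_rows", "payload": {"plan": [[4,0,-4,0,0,0,-0.3],[5,0,-3,0,0,0,-0.3],[5,0,0,0,0,0,-0.3],[5,0,0,0,0,0,-0.3],[4,0,0,0,0,0,-0.3]]}}

```text
time_s: 3.07
eef_pos: [474.3, 76.8, 16.5]
ee_rot: [-0.004, 0.973, 0.004, 0.23]
force: [-1.9, -1.0, -1.6]
grip_width: 0.349
```

```bash
python3 st.py
```

```text
3.0667 [474.31630912  76.8266048   16.47561855] [-1.85809068 -1.0115732  -1.5832495 ] [-0.12  0.41  2.18  0.61  0.11  0.85] [[ 0.894  0.01   0.448]
 [ 0.007 -1.     0.01 ]
 [ 0.448 -0.006 -0.894]]
```

{"api": "play_rows", "payload": {"plan": [[5,0,0,0,0,0,-0.3],[6,-0.4,0,0,0,0,-0.3],[6,-0.4,0,0,0,0,-0.3],[6,-0.4,0,0,0,0,-0.3],[5,-0.3,0,0,0,0,-0.3]]}}

```text
time_s: 3.48
eef_pos: [502.8, 75.4, 18.6]
ee_rot: [-0.005, 0.974, 0.004, 0.228]
force: [-1.8, -0.4, 0.3]
grip_width: 0.352
```

```bash
python3 st.py;python3 -c "
from h import *
t=cap('top','t2'); c=cap('scene','s2'); a=c['img'][110:240,270:430]; b=t['img'][115:245,235:365]
cv2.imwrite('pics/s2z.png',cv2.resize(np.hstack([a,b]),None,fx=2.7,fy=2.7,interpolation=cv2.INTER_CUBIC))"
```

```text
3.4833 [502.76623092  75.43695251  18.63390358] [-1.76258993 -0.37525585  0.27280008] [-0.11  0.44  2.1   0.41  0.15  1.05] [[ 0.896  0.01   0.444]
 [ 0.006 -1.     0.011]
 [ 0.444 -0.008 -0.896]]
```

View pics/s2z.png

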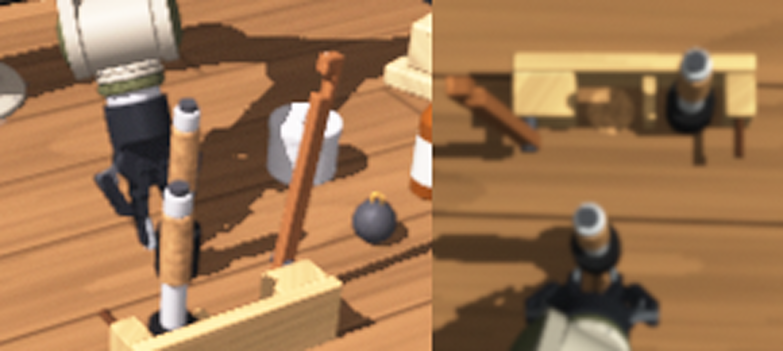

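The butt is sliding upright in the finger cradle, with its cap at about top px (292.4,194.6). I'll measure it.

```bash
cat > meas.py <<'E'
from h import *
import sys
def cap_xy(f,guess):
    c=load(f); g=cv2.cvtColor(c['img'],cv2.COLOR_BGR2HSV)
    b,gr,r=[c['img'][...,i].astype(int) for i in range(3)]
    u,v=map(int,guess)
    m=((abs(r-b)<22)&(r>130)).astype(np.uint8) # ferrule/grey
    m2=((abs(r-b)<30)&(r>60)).astype(np.uint8); w=np.zeros_like(m); w[v-9:v+10,u-9:u+10]=1
    n,l,s,ce=cv2.connectedComponentsWithStats(m2*w)
    i=1+np.argmax(s[1:,4]); print(s[i],ce[i],np.round(onz(c,*ce[i],221),1))
if __name__=='__main__':
    cap_xy(sys.argv[1],(float(sys.argv[2]),float(sys.argv[3])))
E
python3 meas.py top0 291.5 211.5; python3 meas.py t2 292.4 194.6
python3 -c "
from h import *
c=load('t2');print(onz(c,292.4,194.6,225))"
```

```text
[286 206  12  12 113] [291.53097345 211.81415929] [498.6  77.2 221. ]
[287 191  12  11 102] [292.58823529 196.25490196] [536.3  75.9 221. ]
[539.85746239  76.31364813 225.        ]
```

{"api": "play_rows", "payload": {"plan": [[8,-0.6,-1.5,0,0,0,-0.3],[8,-0.6,-1,0,0,0,-0.3],[8,-0.6,-0.5,0,0,0,-0.3],[8,-0.6,-0.5,0,0,0,-0.3],[8,-0.6,0,0,0,0,-0.3]]}}

```text
time_s: 4.0
eef_pos: [541.7, 72.8, 16.4]
ee_rot: [-0.005, 0.974, 0.004, 0.226]
force: [-3.6, 0.2, 1.9]
grip_width: 0.355
```

{"api": "play_rows", "payload": {"plan": [[8,-0.6,-0.5,0,0,0,-0.3],[8,-0.6,-0.5,0,0,0,-0.3],[8,-0.6,-0.5,0,0,0,-0.3],[8,-0.6,-0.5,0,0,0,-0.3],[6,-0.5,0,0,0,0,-0.3]]}}

```text
time_s: 4.42
eef_pos: [581.6, 69.7, 16.0]
ee_rot: [-0.005, 0.974, 0.004, 0.225]
force: [-3.9, 0.1, 3.2]
grip_width: 0.351
```

```bash
python3 st.py;python3 -c "
from h import *
t=cap('top','t3'); c=cap('scene','s3'); a=c['img'][110:240,270:430]; b=t['img'][115:245,235:365]
cv2.imwrite('pics/s3z.png',cv2.resize(np.hstack([a,b]),None,fx=2.7,fy=2.7,interpolation=cv2.INTER_CUBIC))"
```

```text
4.4167 [581.5630464   69.71956191  15.95583418] [-3.91259578  0.09485669  3.23111215] [-0.11  0.56  1.88  0.23  0.26  1.25] [[ 0.898  0.01   0.439]
 [ 0.006 -1.     0.011]
 [ 0.439 -0.007 -0.898]]
```

View pics/s3z.png

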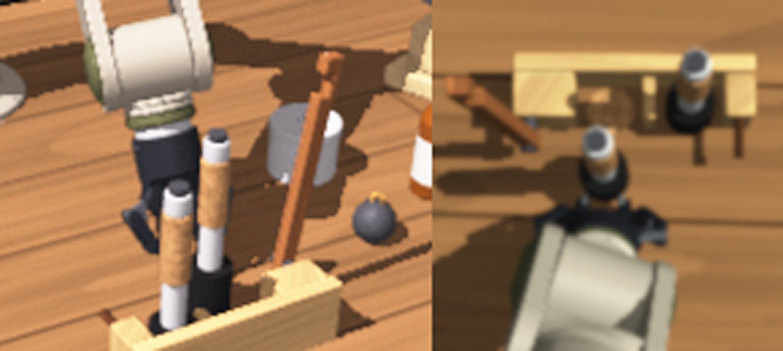

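{"api": "play_rows", "payload": {"plan": [[8,-0.5,0,0,0,0,-0.3],[8,-0.5,0,0,0,0,-0.3],[8,-0.5,0,0,0,0,-0.3],[7,-0.4,0,0,0,0,-0.3],[5,-0.4,0,0,0,0,-0.3]]}}

```text
time_s: 4.93
eef_pos: [617.5, 67.5, 15.4]
ee_rot: [-0.005, 0.975, 0.004, 0.224]
force: [-4.6, 0.2, 2.9]
grip_width: 0.346
```

{"api": "play_rows", "payload": {"plan": [[5,-0.3,0,0,0,0,-0.3],[5,-0.3,0,0,0,0,-0.3],[4,-0.2,0,0,0,0,-0.3],[3,0,0,0,0,0,-0.3],[3,0,0,0,0,0,-0.3]]}}

```text
time_s: 5.35
eef_pos: [639.5, 66.6, 15.3]
ee_rot: [-0.005, 0.975, 0.004, 0.224]
force: [-5.0, -0.2, 2.9]
grip_width: 0.348
```

```bash
python3 st.py;python3 -c "
from h import *
t=cap('top','t4')"; python3 meas.py t3 297.2 166; python3 meas.py t4 299 145
```

```text
5.35 [639.52002762  66.5916632   15.34440555] [-5.02588292 -0.19827094  2.93454765] [-0.1   0.64  1.71  0.16  0.35  1.32] [[ 0.9    0.01   0.436]
 [ 0.006 -1.     0.011]
 [ 0.436 -0.008 -0.9  ]]
[291 162  11  12 107] [295.69158879 167.61682243] [606.6  70.8 221. ]
[292 140  12  11 104] [297.69230769 144.85576923] [663.2  67.7 221. ]
```

{"api": "play_rows", "payload": {"plan": [[3,-0.2,0,0,0,0,-0.3],[3,0,0,0,0,0,-0.3],[2,0,0,0,0,0,-0.3]]}}

```text
time_s: 5.65
eef_pos: [648.2, 66.4, 15.4]
ee_rot: [-0.005, 0.975, 0.004, 0.224]
force: [-4.0, -0.1, 4.0]
grip_width: 0.351
```

{"api": "play_rows", "payload": {"plan": [[2,0,0,0,0,0,-0.3],[2,0,0,0,0,0,-0.3]]}}

```text
time_s: 5.82
eef_pos: [652.4, 66.4, 15.3]
ee_rot: [-0.005, 0.975, 0.004, 0.223]
force: [-4.8, -0.9, 3.7]
grip_width: 0.347
```

```bash
python3 st.py;python3 -c "
from h import *
t=cap('top','t5'); c=cap('scene','s5'); a=c['img'][110:240,270:430]; b=t['img'][115:245,235:365]
cv2.imwrite('pics/s5z.png',cv2.resize(np.hstack([a,b]),None,fx=2.7,fy=2.7,interpolation=cv2.INTER_CUBIC))"
```

```text
5.8167 [652.40894073  66.42376967  15.33900668] [-4.79410274 -0.86543734  3.6999261 ] [-0.1   0.66  1.66  0.15  0.37  1.34] [[ 0.9    0.01   0.435]
 [ 0.006 -1.     0.011]
 [ 0.436 -0.007 -0.9  ]]
```

View pics/s5z.png

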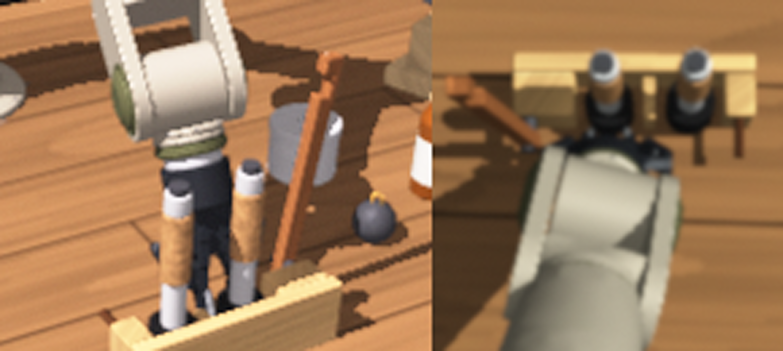

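{"api": "play_rows", "payload": {"plan": [[2,0,0,0,0,0,-0.3],[1.5,0,0,0,0,0,-0.3]]}}

```text
time_s: 6.08
eef_pos: [655.8, 66.5, 15.2]
ee_rot: [-0.005, 0.975, 0.004, 0.223]
force: [-8.8, -0.2, 5.4]
grip_width: 0.352
```

{"api": "play_rows", "payload": {"plan": [[1.5,0,0,0,0,0,-0.3],[1,0,0,0,0,0,-0.3]]}}

```text
time_s: 6.25
eef_pos: [656.4, 66.6, 14.5]
ee_rot: [-0.005, 0.975, 0.005, 0.221]
force: [-15.2, -1.3, 11.4]
grip_width: 0.346
```

Force rises to 15 N with no more travel, so the butt is home. I back straight out, rise, and swing to the gate's outer side with the fingers shut.

{"api": "play_rows", "payload": {"plan": [[-2,0,0,0,0,0,-0.3],[-4,0,0,0,0,0,-0.3],[-8,0,0,0,0,0,-0.3],[-20,0,0,0,0,0,-0.3],[-30,0,0,0,0,0,-0.3]]}}

```text
time_s: 6.67
eef_pos: [594.9, 65.6, 15.8]
ee_rot: [-0.004, 0.974, 0.004, 0.225]
force: [-0.4, 0.3, 0.6]
grip_width: 0.35
```

```bash
python3 st.py;python3 -c "
from h import *
t=cap('top','t6'); c=cap('scene','s6'); a=c['img'][110:240,270:430]; b=t['img'][115:245,235:365]
cv2.imwrite('pics/s6z.png',cv2.resize(np.hstack([a,b]),None,fx=2.7,fy=2.7,interpolation=cv2.INTER_CUBIC))"
```

```text
6.6667 [594.94961418  65.55369358  15.81186271] [-0.3748834   0.30992327  0.56403241] [-0.11  0.58  1.84  0.22  0.28  1.26] [[ 0.899  0.01   0.438]
 [ 0.006 -1.     0.01 ]
 [ 0.438 -0.006 -0.899]]
```

View pics/s6z.png

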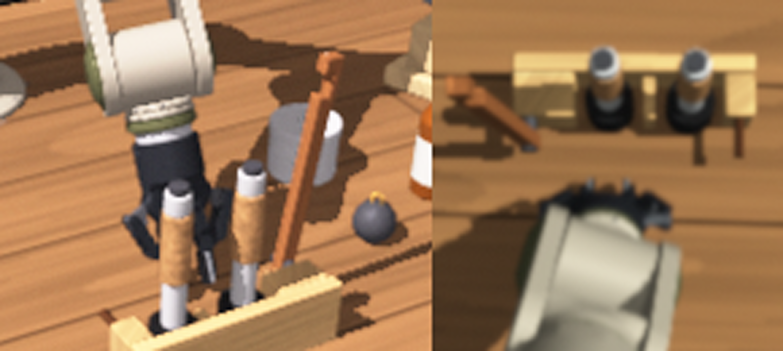

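The butt stands upright, its cap (604,60) level with the parked one's (696,60), and the gate is untouched.

{"api": "play_rows", "payload": {"plan": [[-10,0,30,0,0,0,-0.6],[-10,0,40,0,0,0,-1],[-10,0,40,0,0,0,-1],[0,0,40,0,0,0,-1],[0,0,40,0,0,0,-1]]}}

```text
time_s: 7.18
eef_pos: [552.4, 66.2, 201.2]
ee_rot: [-0.005, 0.977, 0.003, 0.213]
force: [0.1, -0.7, 0.5]
grip_width: -0.003
```

{"api": "play_rows", "payload": {"plan": [[0,0,40,0,0,0,-1],[0,20,40,0,0,0,-1],[0,38,20,0,0,0,-1],[0,38,0,0,0,0,-1],[0,38,0,0,0,0,-1]]}}

```text
time_s: 7.6
eef_pos: [554.8, 194.8, 314.5]
ee_rot: [-0.004, 0.974, -0.003, 0.225]
force: [1.5, -0.3, -1.3]
grip_width: -0.002
```

{"api": "play_rows", "payload": {"plan": [[0,38,0,0,0,0,-1],[0,20,0,0,0,0,-1],[0,0,0,0,0,0,-1]]}}

```text
time_s: 7.85
eef_pos: [554.1, 261.7, 317.0]
ee_rot: [-0.006, 0.974, -0.001, 0.229]
force: [0.5, -0.1, 0.0]
grip_width: -0.001
```

```bash
python3 st.py
```

```text
7.85 [554.12337909 261.67861007 316.98769365] [ 0.46659401 -0.05755202  0.03061044] [ 0.3   0.25  1.43 -0.14  1.02  1.92] [[ 0.896  0.001  0.445]
 [-0.004 -1.     0.011]
 [ 0.445 -0.012 -0.895]]
```

{"api": "play_rows", "payload": {"plan": [[27,0,-15,0,0,0,-1],[27,0,-20,0,0,0,-1],[27,0,-18,0,0,0,-1],[0,0,0,0,0,0,-1]]}}

```text
time_s: 8.18
eef_pos: [637.9, 262.9, 264.0]
ee_rot: [-0.007, 0.973, 0.001, 0.232]
force: [-0.6, 0.2, -0.7]
grip_width: 0.004
```

{"api": "play_rows", "payload": {"plan": [[0,-10,0,0,0,0,-1],[0,-8,0,0,0,0,-1],[0,-6,0,0,0,0,-1],[0,0,0,0,0,0,-1]]}}

```text
time_s: 8.52
eef_pos: [637.8, 234.3, 264.6]
ee_rot: [-0.007, 0.973, 0.001, 0.232]
force: [-0.5, 1.5, -0.1]
grip_width: -0.0
```

```bash
python3 st.py;python3 -c "
from h import *
t=cap('top','t7'); c=cap('scene','s7'); a=c['img'][80:240,290:450]; b=t['img'][85:245,195:355]
cv2.imwrite('pics/s7z.png',cv2.resize(np.hstack([a,b]),None,fx=2.5,fy=2.5,interpolation=cv2.INTER_CUBIC))"
```

```text
8.5167 [637.78329706 234.28434924 264.64699371] [-0.47281623  1.45034947 -0.12838241] [ 0.21  0.41  1.34 -0.1   0.93  1.82] [[ 0.892  0.004  0.451]
 [-0.002 -1.     0.014]
 [ 0.451 -0.013 -0.892]]
```

View pics/s7z.png

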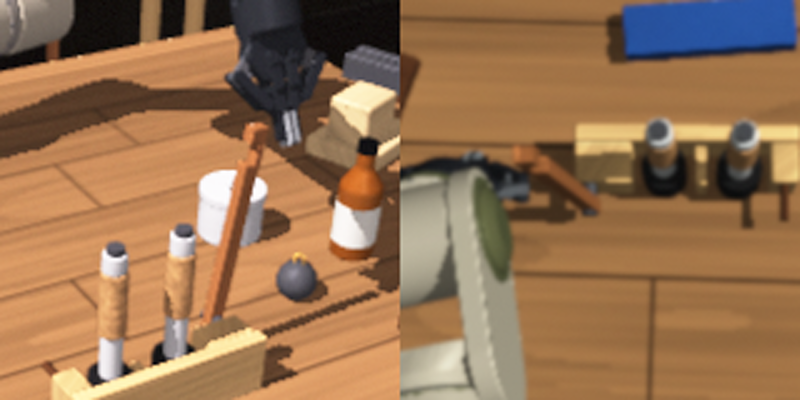

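The shut fingers are beside the bar's tip on its outer side. I push it over.

{"api": "play_rows", "payload": {"plan": [[0,-8,0,0,0,0,-1],[0,-8,0,0,0,0,-1],[0,-8,0,0,0,0,-1],[0,-8,0,0,0,0,-1],[0,-8,0,0,0,0,-1]]}}

```text
time_s: 9.03
eef_pos: [637.0, 194.0, 267.2]
ee_rot: [-0.008, 0.972, 0.002, 0.234]
force: [0.1, 1.1, 0.2]
grip_width: 0.002
```

{"api": "play_rows", "payload": {"plan": [[0,-9,0,0,0,0,-1],[0,-9,0,0,0,0,-1],[0,-9,0,0,0,0,-1],[0,-9,0,0,0,0,-1],[0,-9,0,0,0,0,-1]]}}

```text
time_s: 9.45
eef_pos: [637.0, 143.8, 267.4]
ee_rot: [-0.008, 0.972, 0.002, 0.234]
force: [0.3, 1.4, -0.1]
grip_width: 0.001
```

```bash
python3 st.py;python3 -c "
from h import *
t=cap('top','t8'); c=cap('scene','s8'); a=c['img'][80:240,290:450]; b=t['img'][85:245,195:355]
cv2.imwrite('pics/s8z.png',cv2.resize(np.hstack([a,b]),None,fx=2.5,fy=2.5,interpolation=cv2.INTER_CUBIC))"
```

```text
9.45 [636.9608818  143.83822741 267.44728321] [ 0.27532137  1.39403669 -0.06693889] [ 0.04  0.34  1.44 -0.    0.89  1.61] [[ 0.89   0.008  0.455]
 [ 0.    -1.     0.017]
 [ 0.456 -0.015 -0.89 ]]
```

View pics/s8z.png

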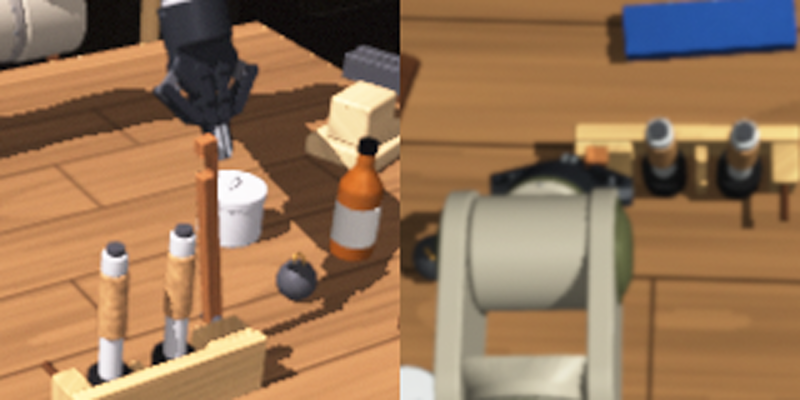

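The bar is now about upright and following the fingers at about 1.4 N. I continue along the arc.

{"api": "play_rows", "payload": {"plan": [[0,-10,-1,0,0,0,-1],[0,-10,-2,0,0,0,-1],[0,-10,-2,0,0,0,-1],[0,-10,-3,0,0,0,-1],[0,-10,-4,0,0,0,-1]]}}

```text
time_s: 9.97
eef_pos: [637.3, 92.4, 256.0]
ee_rot: [-0.008, 0.972, 0.002, 0.235]
force: [0.2, 0.5, 0.9]
grip_width: 0.002
```

{"api": "play_rows", "payload": {"plan": [[0,-9,-4,0,0,0,-1],[0,-9,-4,0,0,0,-1],[0,-9,-5,0,0,0,-1],[0,-9,-5,0,0,0,-1],[0,-8,-6,0,0,0,-1]]}}

```text
time_s: 10.38
eef_pos: [637.6, 45.1, 231.7]
ee_rot: [-0.008, 0.972, 0.002, 0.237]
force: [-0.2, -0.0, 1.4]
grip_width: -0.003
```

```bash
python3 st.py;python3 -c "
from h import *
c=cap('scene','s9'); t=cap('top','t9')
# oak bar pixels in scene: orange-brown saturated, in the known region
h=cv2.cvtColor(c['img'],cv2.COLOR_BGR2HSV)
for th in np.arange(.5,1.61,.1):
    P=np.array([638+.028*230*np.cos(th),148-230*np.cos(th),55+230*np.sin(th)]); u,v=proj(c,P); print(round(th,1),round(u),round(v),h[int(v),int(u)])
"
```

```text
10.3833 [637.64527264  45.10032864 231.67017875] [-0.21320816 -0.0213993   1.43813194] [-0.15  0.33  1.55  0.12  0.79  1.36] [[ 0.888  0.009  0.46 ]
 [ 0.001 -1.     0.017]
 [ 0.46  -0.015 -0.888]]
0.5 316 193 [ 13 139 183]
0.6 320 186 [ 14 138 213]
0.7 325 179 [ 13 137 216]
0.8 330 172 [ 14 142 197]
0.9 336 166 [ 13 142 188]
1.0 342 159 [ 10 159 111]
1.1 349 154 [138  10 127]
1.2 355 149 [ 13 138 202]
1.3 362 145 [ 13 140 198]
1.4 369 141 [ 14 142 200]
1.5 376 139 [ 13 141 172]
1.6 383 137 [ 11 140  91]
```

{"api": "play_rows", "payload": {"plan": [[0,-9,-6,0,0,0,-1],[0,-9,-6,0,0,0,-1],[0,-8,-7,0,0,0,-1],[0,-8,-7,0,0,0,-1],[0,-7,-8,0,0,0,-1]]}}

```text
time_s: 10.9
eef_pos: [637.9, 4.9, 197.9]
ee_rot: [-0.009, 0.971, 0.003, 0.237]
force: [-0.4, -0.8, 0.4]
grip_width: -0.0
```

{"api": "play_rows", "payload": {"plan": [[0,-7,-9,0,0,0,-1],[0,-6,-9,0,0,0,-1],[0,-6,-9,0,0,0,-1],[0,-5,-10,0,0,0,-1],[0,-5,-10,0,0,0,-1]]}}

```text
time_s: 11.32
eef_pos: [638.4, -25.7, 148.4]
ee_rot: [-0.008, 0.971, 0.004, 0.238]
force: [0.3, 0.3, 0.7]
grip_width: -0.002
```

{"api": "play_rows", "payload": {"plan": [[0,-4,-10,0,0,0,-1],[0,-4,-10,0,0,0,-1],[0,-4,-10,0,0,0,-1],[0,-3,-10,0,0,0,-1],[0,-2,-8,0,0,0,-1]]}}

```text
time_s: 11.73
eef_pos: [637.8, -44.5, 94.3]
ee_rot: [-0.008, 0.971, 0.003, 0.237]
force: [-1.1, -0.9, -0.0]
grip_width: 0.001
```

{"api": "play_rows", "payload": {"plan": [[1,0,-8,0,0,0,-1],[1,0,-7,0,0,0,-1],[0,0,-5,0,0,0,-1],[0,0,-3,0,0,0,-1]]}}

```text
time_s: 12.07
eef_pos: [639.5, -44.7, 67.1]
ee_rot: [-0.009, 0.972, 0.003, 0.236]
force: [-0.0, -0.3, 0.9]
grip_width: 0.006
```

{"api": "play_rows", "payload": {"plan": [[0,0,-2,0,0,0,-1],[0,0,-2,0,0,0,-1],[0,0,-1,0,0,0,-1]]}}

```text
time_s: 12.32
eef_pos: [640.4, -44.6, 65.5]
ee_rot: [-0.008, 0.971, 0.004, 0.238]
force: [-17.8, -1.6, 15.2]
grip_width: 0.001
```

The force jumped to 15 N at z = 65.5, which is the stop. I lift off, back away and check.

{"api": "play_rows", "payload": {"plan": [[0,0,3,0,0,0,-1],[0,0,15,0,0,0,-1],[-15,0,25,0,0,0,-1],[-35,0,20,0,0,0,-1],[-40,0,10,0,0,0,-1]]}}

```text
time_s: 12.73
eef_pos: [551.5, -44.3, 140.5]
ee_rot: [-0.008, 0.971, 0.005, 0.24]
force: [0.5, -1.0, 0.8]
grip_width: 0.003
```

{"api": "play_rows", "payload": {"plan": [[-40,-20,10,0,0,0,-1],[-40,-20,10,0,0,0,-1],[-30,-20,0,0,0,0,-1],[0,0,0,0,0,0,-1],[0,0,0,0,0,0,-1]]}}

```text
time_s: 13.15
eef_pos: [442.2, -100.7, 162.8]
ee_rot: [-0.005, 0.97, 0.007, 0.244]
force: [-0.5, 0.4, -0.1]
grip_width: -0.005
```

```bash
python3 st.py;python3 -c "
from h import *
t=cap('top','t10'); c=cap('scene','s10'); a=c['img'][120:260,290:430]; b=t['img'][110:250,235:375]
cv2.imwrite('pics/s10z.png',cv2.resize(np.hstack([a,b]),None,fx=2.85,fy=2.85,interpolation=cv2.INTER_CUBIC))"
```

```text
13.15 [ 442.16778412 -100.70606911  162.78229012] [-0.45970908  0.39095564 -0.14878256] [-0.66  0.02  2.14  0.52  0.66  0.53] [[ 0.881  0.015  0.473]
 [ 0.01  -1.     0.013]
 [ 0.473 -0.007 -0.881]]
```

View pics/s10z.png

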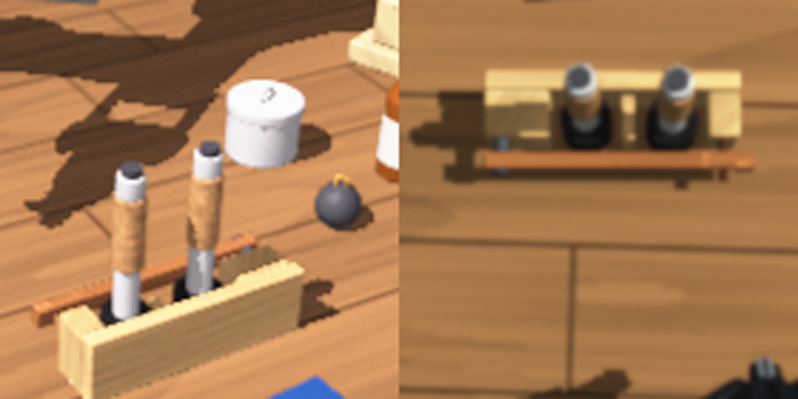

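The gate lies across both bays, its end at scene panel (38,316) and top panel (752,163). Both butts stand upright, with caps at top panel (580,77) and (677,79). I'll check these numerically.

Run:
```python
from h import *
c=load('t10'); s=load('s10')
T=lambda U,V:((U-399+.5)/2.85-.5+235,(V+.5)/2.85-.5+110)
S=lambda U,V:((U+.5)/2.85-.5+290,(V+.5)/2.85-.5+120)
for n,a in dict(loose=(580,77),parked=(677,79)).items():
    p=onz(c,*T(*a),225); d=p[:2]-np.array([709.7,24.8]); print(n,p.round(1),'rack',np.round([d[0]+.028*d[1],d[1]-.028*d[0]],1))
for n,th in (('0',0),('.06',.06),('.12',.12)):
    P=[638+.028*247,148-247*np.cos(th),55+247*np.sin(th)]; u,v=proj(s,P); print(n,round((u-290+.5)*2.85-.5),round((v-120+.5)*2.85-.5))
```

```text
loose [682.6  67.  225. ] rack [-25.9  43. ]
parked [683.2 -16.1 225. ] rack [-27.7 -40.1]
0 34 316
.06 35 304
.12 36 292
```

```bash
python3 -c "
from rig import ctrl; print(ctrl.finish_job())"
```

```text
the job is handed in; nothing more can be done
None
```

The rod butt is in the free left bay, home against the back board, and the gate bar is shut over its peg. I handed the job in at about 13 s; the hand-in gives no verdict.

- **Rod butt:** I pushed it low on the boot with two half-open fingers, tilted tips forward, until the force rose to 15 N at the back board. My last check put it at rack (-25.9, +43.0) mm against a target of (-26, +42), and it looked upright.
- **Gate:** I pushed it over and down with shut fingers until it stopped with about 15 N at z = 65.5 mm. The bar's end matches its shut position in the image to about 1 px.
- **Parked butt:** it reads rack (-27.7, -40.1) mm, within about 1 mm of my first measurement, and looks upright.
- **Other tackle:** the bait tin and weight in the last picture look unmoved. I did not re-measure the rest, but the arm's path kept clear of it.
- **Checks that disagreed:** my automatic cap-finding was biased partway through (window clipping), so I placed the butt using force and cap positions read by eye. The cork disc's centre read about 3 mm off the position worked out from the rack; I trusted the rack.

The arm was clear of everything at the end, with no contact force.

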